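Carry a sprung-post inspection lamp upright to the granite plate

ROBOT

A 6-joint arm with a two-finger parallel gripper is mounted at the origin on the work surface. World frame = base frame: x ahead of the robot, y to its left, z up, the work surface at z = 0. Lengths are in m, angles in rad, forces in N, time in s.
With the tool pointing down it reaches from about 0.35 to 0.725 m from the base axis. Payload 6 kg.
Tool frame: the origin (TCP) lies between the finger pads; the fingertips stand 14 mm ahead of it and the grasp point (between the pads) lies 5 mm behind it; z points along the fingers, y is the line along which they close (so a half turn about z gives the same grasp; the last joint's range is limited). The gripper opens to 85 mm and grips with 20 to 120 N. Pads are 22 mm wide; open, the fingers measure 114 mm over their backs; the gripper's body (76 mm by 85 mm) begins 54 mm behind the grasp point. The pads swing forward as they close: fully open they stand 13 mm farther back than shut.
Start: joints at [-0.826, 0.04, 0.085, 0, -1.615, -0.334], TCP at [0.24, -0.55, 0.245] pointing down, gripper open.
Joint ranges: [-2.56, 2.56], [-1.29, 2.01], [-1.08, 1.49], [-3.29, 1.98], [-2.81, -0.18], [-2.99, 2.99]. Speed limits (rad/s): [2.57, 2.57, 3.01, 3.14, 3.14, 3.14].

INTERFACE

Orientations are given as a 3x3 rotation matrix whose columns are the frame's x, y, z axes.
In Python, from cell import * gives the robot as it stands.
- The arm moves only by the shell command python3 -m inch 'ROWS'. ROWS is JSON, one flat list of numbers, 7 for each row, row after row: the shift along the tool's x, y, z in cm, then the turn, a rotation vector about the tool's x, y, z in degrees, then the opening, from 0 (shut) to 1 (fully open). In form: [tx, ty, tz, rx, ry, rz, hand, tx, ty, tz, rx, ry, rz, hand, ...]. A call has 1 to 12 rows; each row shifts and turns the commanded pose from where the row before left it, along the tool's axes as they then stand; what a row does not reach is not made up. A row lasts 1/8 s, in which the tool goes at most 62.5 mm and 10.7 degrees, less where a joint would pass 70% of its speed; a pose out of reach is approached as far as the arm can. A call with a gripper value outside its range is refused whole. The fingers move at their own pace and stop on an object; the grip force is fixed at half the most. Time passes only in rows, so rows that do not move let the fingers close. It gives the time, the measured TCP pose, the force, the opening and the grip force at its end, in the units of the state.
- get_obs(): the state, without advancing time (a new reading comes with each control period).
- read_camera(name): name is "scene" or "top"; returns (picture, depth): 400x640x3 uint8, red, green, blue; 400x640 float32, m along the optical axis (not along the pixel's ray), 0 where there is no reading.
- camera_info(name): a dict with "fx", "fy", "cx", "cy" (pixels), "camera_from_world" (4x4, takes a point from world to camera coordinates). Camera axes: x right, y down, z forward; pixel columns grow to the right and rows downward; lengths in m; the calibration is good to about 2 mm. A picture is of the moment at which its call begins. camera_info takes no time and is no camera call.
- hand_in(): hands the job in; it is judged then, once.
Trained networks look in the newest picture that a camera, given by its name, has taken for a name from the list of things; names that differ only in an ending like _2 or _b are one class to them, and where a whole thing is asked for, a point or a joint stands for the part that bears it (a point fixed in the world has none). Each returns a list of dicts, best first, with "p" (0 to 1); they miss things now and then, are a little off and sometimes report something else, mostly with a low value. They report only what shows in the picture. A call takes as long as a camera call.
- find_in(camera, name): "xyz" ([x, y, z] in m, in world coordinates, good to about 4 mm: the middle of the surface that is visible of it).
The state is a dict: "t": time; "q": joint angles; "dq": joint speeds; "effort": joint torques, N m; "eef_pos": TCP position; "orientation": TCP orientation; "wrist_force": force on the tool from outside, world axes, zero at the start; "wrist_torque": the same for the moment, N m; "gripper_width": finger opening in m; "finger_force": force on a finger pad.
Only numpy, scipy, OpenCV 4.12 (cv2) and the standard library are available. Lean on these libraries where they do the work, as an engineer would, in place of code of your own. Each camera call takes 0.05 s, during which the arm holds its last target. There are 200 camera calls.

TASK

Pick up the inspection lamp by its block handle; its sprung post has flopped to one side, so balance the post upright by moving or tilting the foot in the air close to where it stood, never touching the post or lamp head, and hold it up a second or two before you set off. Then carry the lamp, post upright all the way, until the post stands over the middle of the granite plate with the foot about level and hovering roughly five centimetres above the stone, keep it steady and upright there for six seconds, and finish while still holding it so. Do not touch the plate with the lamp and leave the other things on the bench where they are.

Things in the scene. Friction and masses are not known exactly. Their poses are not given: they have to be found in the camera images.
- lamp: Foot of a cordless lamp: dark steel plate 325 (x) x 100 (y) x 10 mm, loose on the bench. Origin: on its underside straight below the post's hinge, z up; plate from x = -280 to +45 mm, y = -50 to +50 mm. On it: handle block at x = -160 mm, black battery 50 x 85 mm at x = -250 mm (top at z = 55 mm), two hinge cheeks at x = 0 (30 mm wide, top at z = 52 mm). Foot without post 0.62 kg.
- post: Post with lamp head, origin at the hinge, z up along it. It turns only about the foot's x axis, leaning to the foot's +y or -y up to stops at 0.25 rad from square; it starts against the +y stop. Aluminium tube 16 mm thick, white drum head 68 mm wide, 195 to 255 mm above the hinge. Mass 0.30 kg (varies 5 per cent), centre of mass 206 mm up, moment of inertia about the hinge 0.0136 kg m2.
- pivot (a point): The hinge: foot x = y = 0, 40 mm above its underside; this point goes over the plate's centre. Spring 0.496 N m/rad pulls the post square to the foot, weaker than gravity's toppling 0.605 N m/rad: upright is unstable (time constant about 0.5 s). Damping 0.034 N m s/rad, dry friction 0.003 N m. 0.01 rad of foot tilt to +y shifts the post's balance point 0.045 rad to -y.
- handle (a point): Centre of the grip zone of the handle: square rubber block 32 x 32 mm, from the plate up to 90 mm above the foot's underside. This point is 65 mm above the underside and 160 mm from the hinge along the foot's -x. The whole lamp's balance point lies about 20 mm from it towards the post.
- head (a point): Centre of the drum head, 225 mm above the hinge along the post.
- granite: Dark granite plate lying fixed on the bench, 180 (x) x 220 (y) x 30 mm. Origin: centre of its underside.
- granite_top (a point): Centre of the granite plate's top face, 30 mm above the bench.
- brush: Bystander: paint brush 170 mm long lying flat between lamp and plate.
- marker: Bystander: black marker pen 130 mm long, 16 mm thick, lying flat.
- hammer: Bystander: hammer 270 mm long lying flat at the right (-y) side.
- calculator: Bystander: pocket calculator 150 x 90 x 20 mm lying at the left (+y) side.
- spraycan: Bystander: red spray can, 60 mm in diameter, 150 mm tall, standing at the back.

How it is judged:
By the outcome, as a careful person would: the job done as asked, in the order asked, and still so for the second after the job is handed in, while the arm keeps its last pose, push and grip.
It also fails if it takes over 72 s, if anything falls off the work surface, if the arm or the gripper's body presses on something with over 40 N, if the wrist force passes 120 N, or if a joint passes its speed limit or range.

## Working session

There is one attempt and no reset: what is moved stays moved. The work goes in short steps, Python scripts to look and compute and a shell command to move; the robot and the scene stay as the last step left them, time stands still between calls to the robot, and variables do not carry over. Pictures are saved under pics/ and viewed, at most 10 in all, crops included, and the job is handed in when it is done.

```bash
mkdir -p pics; ls; python3 - <<'E'
from cell import *
import cv2,numpy as np
for c in ("scene","top"):
    p,d=read_camera(c); cv2.imwrite(f"pics/{c}0.png",p[:,:,::-1])
    i=camera_info(c); print(c,i["fx"],i["cx"],i["cy"],np.round(i["camera_from_world"],3).tolist())
    for n in ("lamp","post","pivot","handle","head","granite_top","brush","marker"):
        print(n,[(np.round(r["xyz"],3).tolist(),round(r["p"],2)) for r in find_in(c,n)][:2])
o=get_obs();print(o["t"],o["eef_pos"],np.round(o["orientation"],3).tolist(),o["gripper_width"])
E
```

```text
pics
scene 371.8464300095069 316.3776928720897 199.79709437818562 [[-0.368, 0.93, -0.001, 0.222], [0.777, 0.307, -0.55, -0.394], [-0.511, -0.204, -0.835, 1.833], [0.0, 0.0, 0.0, 1.0]]
lamp [([0.58, -0.237, 0.014], 0.86)]
post [([0.609, -0.196, 0.28], 0.87)]
pivot [([0.576, -0.239, 0.015], 0.92), ([0.511, 0.518, 0.018], 0.69)]
handle [([0.579, -0.238, 0.016], 0.85)]
head [([0.613, -0.194, 0.277], 0.8)]
granite_top [([0.662, 0.2, 0.034], 0.65)]
brush [([0.542, -0.003, 0.015], 0.69)]
marker [([0.577, -0.239, 0.016], 0.57), ([0.692, 0.008, 0.016], 0.41)]
top 448.29563668315114 324.00375468895527 195.0679624536891 [[-0.009, -1.0, -0.019, 0.014], [-0.998, 0.01, -0.065, 0.632], [0.065, 0.018, -0.998, 1.48], [0.0, 0.0, 0.0, 1.0]]
lamp [([0.495, -0.261, 0.008], 0.82)]
post [([0.597, -0.192, 0.29], 0.78)]
pivot [([0.489, -0.255, 0.009], 0.71), ([0.8, -0.018, 0.153], 0.4)]
handle [([0.491, -0.259, 0.011], 0.96)]
head [([0.598, -0.189, 0.287], 0.78)]
granite_top [([0.645, 0.193, 0.035], 0.75), ([0.492, -0.257, 0.008], 0.19)]
brush [([0.543, -0.004, 0.016], 0.6)]
marker [([0.687, 0.011, 0.017], 0.67)]
0.9 [ 0.23963749 -0.55004445  0.24526233] [[-0.917, -0.399, -0.0], [-0.399, 0.917, 0.0], [0.0, 0.0, -1.0]] 0.08557967314142259
```

View pics/top0.png

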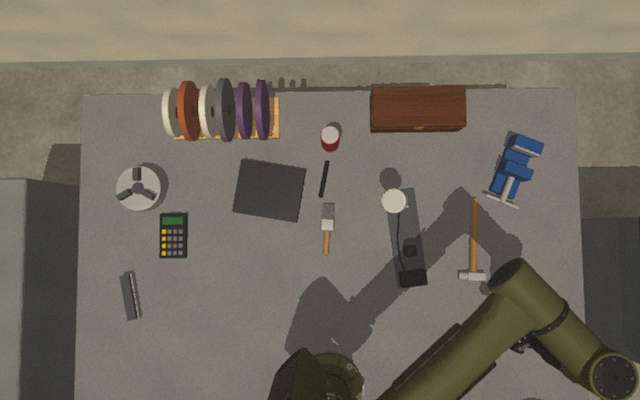

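View pics/scene0.png

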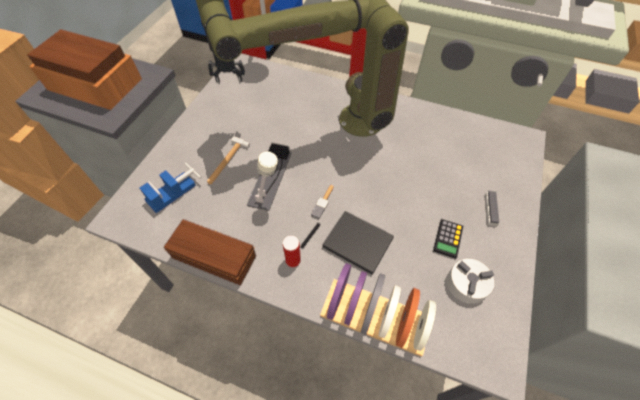

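The top view shows the lamp foot running from (400,188) to (412,287), with the handle at (410,250), the battery at (412,278) and the head at (394,201). The granite is centred near (269,190). The scene view agrees: the lamp is at (267,175) and the granite at (357,243). Next I fit both poses from depth.

```bash
cat > h.py <<'E'
from cell import *
import cv2,numpy as np
def cloud(c):
    p,d=read_camera(c);i=camera_info(c);T=np.linalg.inv(i["camera_from_world"])
    v,u=np.mgrid[:400,:640]
    P=np.stack([(u-i["cx"])/i["fx"]*d,(v-i["cy"])/i["fy"]*d,d,np.ones_like(d)],-1)@T.T
    return p,d,P[...,:3]
def rect(m):
    v,u=np.nonzero(m);return cv2.minAreaRect(np.stack([u,v],1).astype(np.float32))
E
python3 - <<'E'
from h import *
p,d,P=cloud("top")
X,Y,Z=P[...,0],P[...,1],P[...,2]
def box(x0,x1,y0,y1): return (X>x0)&(X<x1)&(Y>y0)&(Y<y1)&(d>0)
def rep(n,m):
    xy=P[m][:,:2].astype(np.float32);r=cv2.minAreaRect(xy)
    print(n,m.sum(),"mean",np.round(P[m].mean(0),4),"rect",np.round(np.array(cv2.boxPoints(r)),4).tolist(),np.round(r[1],3),round(r[2],2))
bench=box(.3,.9,-.1,.05);print("bench z",np.median(Z[bench]))
L=box(.36,.75,-.36,-.12)
rep("handle",L&(Z>.08)&(Z<.1)&(X<.55))
rep("batt",L&(Z>.045)&(Z<.065)&(X<.47))
rep("plate",L&(Z>.0055)&(Z<.015))
g=box(.45,.85,.05,.36)&(Z>.02)&(Z<.04)
g=cv2.morphologyEx(g.astype(np.uint8),cv2.MORPH_OPEN,np.ones((5,5)))>0
rep("gran",g)
h=L&(Z>.24);rep("head",h)
print(np.round(np.percentile(Z[h],[1,25,50,75,99]),3))
E
```

```text
bench z 0.0001936778573254916
handle 108 mean [ 0.4459 -0.2685  0.089 ] rect [[0.42800000309944153, -0.2549000084400177], [0.43220001459121704, -0.28700000047683716], [0.46369999647140503, -0.28299999237060547], [0.4596000015735626, -0.250900000333786]] [0.032 0.032] 7.33
batt 192 mean [ 0.3772 -0.2794  0.0539] rect [[0.36000001430511475, -0.2362000048160553], [0.36000001430511475, -0.31940001249313354], [0.4620000123977661, -0.31940001249313354], [0.461899995803833, -0.2361000031232834]] [0.102 0.083] 0.02
plate 1775 mean [ 0.5064 -0.2622  0.0095] rect [[0.36039999127388, -0.35850000381469727], [0.7483000159263611, -0.35899999737739563], [0.7486000061035156, -0.12099999934434891], [0.36070001125335693, -0.12049999833106995]] [0.238 0.388] 89.92
gran 3496 mean [0.6477 0.1915 0.0296] rect [[0.5404999852180481, 0.09889999777078629], [0.7182000279426575, 0.06790000200271606], [0.7560999989509583, 0.28519999980926514], [0.578499972820282, 0.31619998812675476]] [0.221 0.18 ] 80.1
head 1130 mean [ 0.4836 -0.2758  0.454 ] rect [[0.3440999984741211, -0.33739998936653137], [0.388700008392334, -0.396699994802475], [0.6481999754905701, -0.2011999934911728], [0.603600025177002, -0.14190000295639038]] [0.325 0.074] 36.99
[0.256 0.289 0.568 0.6   0.616]
```

```bash
python3 - <<'E'
from h import *
p,d,P=cloud("top");X,Y,Z=P[...,0],P[...,1],P[...,2]
m=((X>.3)&(X<.75)&(Y>-.36)&(Y<-.12)&(Z>.006)&(Z<.12)&(d>0)).astype(np.uint8)
m=cv2.morphologyEx(m,cv2.MORPH_OPEN,np.ones((5,5)))
n,l,s,_=cv2.connectedComponentsWithStats(m);k=1+np.argmax(s[1:,4]);m=l==k
r=cv2.minAreaRect(P[m][:,:2].astype(np.float32));print(m.sum(),r)
hb=np.array(cv2.boxPoints(r));print(hb.round(4).tolist())
b=m&(Z>.045)&(Z<.065);print(cv2.minAreaRect(P[b][:,:2].astype(np.float32)))
o=get_obs()
for yaw in (7.0,7.5,8):
  a=np.radians(yaw);F=np.array([np.cos(a),np.sin(a)]);print(yaw,"hinge",np.array([.4459,-.269])+.16*F)
R=o["orientation"];print(R.T@(np.array([.4459,-.269,.2])-o["eef_pos"]))
E
```

```text
527 ((0.3587106168270111, -0.27865809202194214), (0.08906841278076172, 0.07262633740901947), 84.83946228027344)
[[0.31850001215934753, -0.3197000026702881], [0.39089998602867126, -0.3262999951839447], [0.39890000224113464, -0.23759999871253967], [0.32659998536109924, -0.23100000619888306]]
((0.3567626178264618, -0.2801172733306885), (0.05084749683737755, 0.08593873679637909), 7.9162774085998535)
7.0 hinge [ 0.60470738 -0.24950091]
7.5 hinge [ 0.60453118 -0.24811581]
8 hinge [ 0.60434289 -0.2467323 ]
[-0.3013636   0.17531396  0.04530793]
```

```bash
python3 -m inch '[-4.3,2.5,0.6,0,0,0,1,-4.3,2.5,0.6,0,0,0,1,-4.3,2.5,0.6,0,0,0,1,-4.3,2.5,0.6,0,0,0,1,-4.3,2.5,0.6,0,0,0,1,-4.3,2.5,0.6,0,0,0,1,-4.3,2.5,0.6,0,0,0,1,0,0,0,0,0,8.1,1,0,0,0,0,0,8.1,1,0,0,0,0,0,0,1]'; python3 - <<'E'
from h import *
o=get_obs();R=o["orientation"];a=np.radians(7.3)
print(np.degrees(np.arctan2(R[1,1],R[0,1])),R[:,2],R.T@(np.array([.4459,-.269,.060])-o["eef_pos"]),o["t"])
E
```

```text
t: 2.25
eef_pos: [0.4458, -0.2693, 0.2034]
orientation: [[-0.992, -0.129, 0.0], [-0.129, 0.992, 0.0], [-0.0, -0.0, -1.0]]
wrist_force: [0.2, -1.1, -0.6]
gripper_width: 0.0855
finger_force: 0.0
97.42466682128487 [ 7.23010457e-05  4.12073884e-06 -9.99999997e-01] [-0.00017064  0.00027191  0.14335185] 2.25
```

```bash
python3 -m inch '[0,0,3.3,0,0,0,1,0,0,4.0,0,0,0,1,0,0,4.0,0,0,0,1,0,0,2.0,0,0,0,1,0,0,1.0,0,0,0,1,0,0,0,0,0,0,1,0,0,0,0,0,0,0,0,0,0,0,0,0,0,0,0,0,0,0,0,0,0,0,0,0,0,0,0,0,0,0,0,0,0,0,0]'; python3 -m inch '[0,0,0,0,0,0,0,0,0,0,0,0,0,0]'; python3 - <<'E'
from h import *
p,d=read_camera("scene");cv2.imwrite("pics/s1.png",cv2.resize(p[100:260,180:380,::-1],(800,640))[:600])
p,d=read_camera("top");cv2.imwrite("pics/t1.png",cv2.resize(p[150:300,330:480,::-1],(600,600)))
E
```

```text
t: 2.5
eef_pos: [0.4456, -0.2696, 0.2033]
orientation: [[-0.992, -0.129, -0.0], [-0.129, 0.992, 0.0], [0.0, 0.0, -1.0]]
wrist_force: [-0.5, -0.4, -0.1]
gripper_width: 0.0517
finger_force: 0.0$: bad value
```

View pics/t1.png

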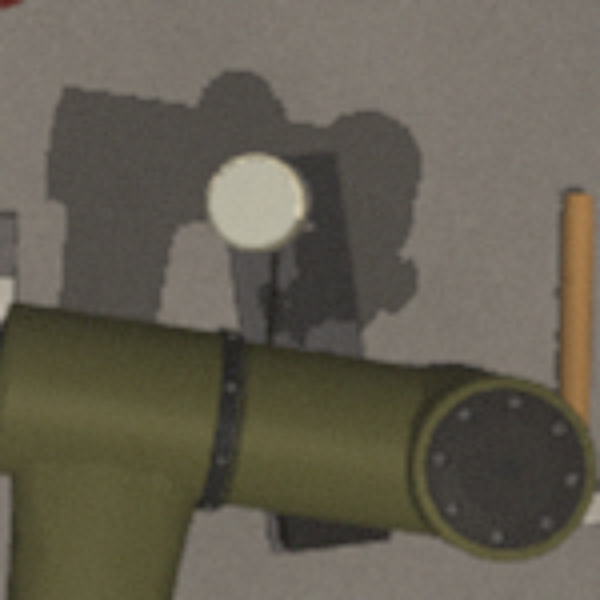

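The crop shows the head clearly visible at about (257,200), with the arm over the handle. The first call was refused because of a row miscount, so the tool is still high. I'll reopen, descend and close.

```bash
python3 -m inch '[0,0,0,0,0,0,1, 0,0,0,0,0,0,1, 0,0,3.3,0,0,0,1, 0,0,4,0,0,0,1, 0,0,4,0,0,0,1, 0,0,2,0,0,0,1, 0,0,1,0,0,0,1, 0,0,0,0,0,0,1, 0,0,0,0,0,0,0, 0,0,0,0,0,0,0, 0,0,0,0,0,0,0, 0,0,0,0,0,0,0]'; python3 -m inch '[0,0,0,0,0,0,0, 0,0,0,0,0,0,0]'
```

```text
t: 4.1
eef_pos: [0.446, -0.2692, 0.061]
orientation: [[-0.992, -0.128, 0.001], [-0.128, 0.992, 0.0], [-0.001, 0.0, -1.0]]
wrist_force: [-1.5, 2.6, 4.8]
gripper_width: 0.0319
finger_force: 61.5
t: 4.35
eef_pos: [0.446, -0.2692, 0.061]
orientation: [[-0.992, -0.128, 0.001], [-0.128, 0.992, 0.0], [-0.001, 0.0, -1.0]]
wrist_force: [-1.7, 3.5, 5.0]
gripper_width: 0.0311
finger_force: 61.8
```

```bash
cat > m.py <<'E'
from h import *
from scipy.optimize import least_squares
import json,os
B=json.load(open("bias.json")) if os.path.exists("bias.json") else [0,0,0] # dy(m), dx(m), t0
def foot(o):
    R=np.array(o["orientation"]);F=np.stack([-R[:,0],R[:,1],-R[:,2]],1)
    return F,o["eef_pos"]+F@[.16,0,-.061]
def sil(F,O,i,th,dx,dy):
    u=np.array([0,np.sin(th),np.cos(th)]);e1=np.array([1.,0,0]);e2=np.cross(u,e1)
    a=np.linspace(0,2*np.pi,60,endpoint=False)
    ring=.034*(np.cos(a)[:,None]*e1+np.sin(a)[:,None]*e2)
    Q=np.vstack([ring+.195*u,ring+.255*u])+[dx,dy,.04]
    W=(F@Q.T).T+O
    C=(np.c_[W,np.ones(len(W))]@np.array(i["camera_from_world"]).T)
    uv=np.stack([C[:,0]/C[:,2]*i["fx"]+i["cx"],C[:,1]/C[:,2]*i["fy"]+i["cy"]],1)
    h=cv2.convexHull(uv.astype(np.float32));M=cv2.moments(h)
    return np.array([M["m10"]/M["m00"],M["m01"]/M["m00"]]),M["m00"]
def blob(p,uv):
    g=p.min(2).astype(float);m=(g>135).astype(np.uint8)
    n,l,s,c=cv2.connectedComponentsWithStats(m)
    k=min(range(1,n),key=lambda k:np.hypot(*(c[k]-uv)) if s[k,4]>150 else 1e9)
    return c[k],s[k,4]
def meas(v=False):
    p,d=read_camera("top");i=camera_info("top");o=get_obs();F,O=foot(o)
    roll=np.arctan2(-F[2,1],F[2,2])  # foot tilt to +y positive
    c,A=blob(p,sil(F,O,i,0,0,0)[0])
    f=lambda q:sil(F,O,i,q[0],q[1],B[0])[0]-c
    r=least_squares(f,[0.1,0],x_scale=[.01,.003])
    th=r.x[0]
    hin=O+F@[0,0,.04]
    print("t %.2f rel %.4f abs %.4f tilt %.4f pitch %.4f dx %.4f area %d/%d"%(o["t"],th,th+roll,roll,np.arctan2(F[2,0],F[0,0]),r.x[1],A,sil(F,O,i,th,r.x[1],0)[1]),"hinge",hin.round(4),"yaw %.2f"%np.degrees(np.arctan2(F[1,0],F[0,0])))
    return o["t"],th,th+roll
if __name__=="__main__": meas()
E
python3 m.py; python3 -m inch '[0,0,-0.3,0,0,0,0, 0,0,-0.6,0,0,0,0, 0,0,-0.9,0,0,0,0, 0,0,-1.1,0,0,0,0, 0,0,-1.2,0,0,0,0, 0,0,-1.2,0,0,0,0, 0,0,-1.1,0,0,0,0, 0,0,-0.9,0,0,0,0, 0,0,-0.6,0,0,0,0, 0,0,-0.3,0,0,0,0, 0,0,0,0,0,0,0, 0,0,0,0,0,0,0]'; python3 m.py; python3 m.py
```

```text
t 4.40 rel 0.2553 abs 0.2553 tilt 0.0000 pitch 0.0009 dx 0.0019 area 439/526 hinge [ 0.6047 -0.2488  0.0402] yaw 7.35
t: 5.9
eef_pos: [0.4455, -0.2693, 0.1417]
orientation: [[-0.992, -0.128, -0.001], [-0.128, 0.992, 0.0], [0.001, 0.001, -1.0]]
wrist_force: [-0.2, 0.4, -9.5]
gripper_width: 0.0314
finger_force: 60.2
t 5.95 rel 0.2543 abs 0.2539 tilt -0.0005 pitch -0.0008 dx 0.0021 area 499/597 hinge [ 0.6041 -0.2489  0.1206] yaw 7.34
t 6.00 rel 0.2547 abs 0.2543 tilt -0.0003 pitch -0.0007 dx 0.0022 area 500/597 hinge [ 0.6042 -0.2489  0.1208] yaw 7.33
```

```bash
echo '[0.001,0,0]'>bias.json; cat > st.py <<'E'
from m import *
o=get_obs();F,O=foot(o);print("t %.3f tilt_deg %.3f hinge"%(o["t"],np.degrees(np.arctan2(-F[2,1],F[2,2]))),(O+F@[0,0,.04]).round(4))
E
python3 -m inch '[0,0,0,-1,0,0,0]' >/dev/null; python3 st.py; python3 -m inch '[0,0,0,-1,0,0,0]'>/dev/null; python3 st.py;  python3 -m inch '[0,0,0,0,0,0,0]'>/dev/null; python3 st.py; python3 -m inch '[0,0,0,0,0,0,0]'>/dev/null; python3 st.py; python3 m.py
```

```text
t 6.125 tilt_deg -1.055 hinge [ 0.6042 -0.2483  0.121 ]
t 6.250 tilt_deg -2.074 hinge [ 0.6043 -0.2482  0.1212]
t 6.375 tilt_deg -2.029 hinge [ 0.6044 -0.2487  0.1213]
t 6.500 tilt_deg -2.002 hinge [ 0.6043 -0.2484  0.1212]
t 6.55 rel 0.2251 abs 0.1902 tilt -0.0350 pitch -0.0002 dx 0.0017 area 509/570 hinge [ 0.6042 -0.2483  0.1212] yaw 7.33
```

```bash
cat > plan.py <<'E'
from m import *
import sys
I,G,K,C,FR,ML,H=.0136,.605,.496,.034,.003,.0618,.021
def sim(th,w,phi,rows,ay=None,pre=0,v0=0.):
    """rows: tilt increments (rad) per 1/8 s; vel: lateral velocities per row"""
    dt=.005;out=[];ph=phi;vp=0.;vy=v0
    for k in range(len(rows)):
        vt=rows[k]/.125; vn=(0. if ay is None else ay[k]/.125)
        for j in range(25):
            dv=(vn-vy)/3 if j<3 else 0.; dp=(vt-vp)/3 if j<3 else 0.
            if j==0: d0,d1=dv,dp
            if j<3: dv,dp=d0,d1
            vy_a=dv/dt; pa=dp/dt
            if j<3: vp_n=vp+d1*(j+1); vcur=vp_n
            else: vcur=vt
            ph+=vt*dt
            wr=w-vcur
            acc=(G*np.sin(th)-K*(th-ph)-C*wr-ML*(vy_a-H*pa))/I
            # dry friction, implicit
            wn=wr+(acc)*dt-pa*dt
            f=FR/I*dt; wn=np.sign(wn)*max(abs(wn)-f,0)
            w=wn+vcur+ (pa*dt if j<3 else 0)*0
            th+=w*dt
            if th-ph>.25: th=ph+.25; w=min(w,vcur)
            if th-ph<-.25: th=ph-.25; w=max(w,vcur)
        vp=vt;vy=vn; out.append((th,w,ph))
    return np.array(out)
def state(n=3):
    a=np.array([meas() for _ in range(n)]);c=np.polyfit(a[:,0]-a[-1,0],a[:,2],1)
    return c[1],c[0]
def plan(th,w,phi,N=10,quiet=2,reg=.15,ay=None):
    def f(x):
        r=np.r_[x,-(phi+x.sum()),np.zeros(quiet)];s=sim(th,w,phi,r,ay)
        return np.r_[s[-1,0]*40,s[-1,1]*20,reg*x/.02,.05*s[:,0]/.1]
    r=least_squares(f,np.full(N,-phi/(N+1)),diff_step=1e-3,x_scale=.02,bounds=(-.06,.06))
    x=np.r_[r.x,-(phi+r.x.sum()),np.zeros(quiet)]
    d=np.round(np.degrees(x),1)
    s=sim(th,w,phi,np.radians(d),ay)
    print("rows deg",d.tolist());print("theta",s[:,0].round(3).tolist());print("end",s[-1].round(4))
if __name__=="__main__":
    th,w=state();o=get_obs();F,_=foot(o);phi=np.arctan2(-F[2,1],F[2,2])
    print("state th %.4f w %.4f phi %.4f"%(th,w,phi));print("hold:",sim(th,w,phi,np.zeros(8))[:,0].round(3))
    plan(th,w,phi,int(sys.argv[1]) if len(sys.argv)>1 else 10)
E
python3 plan.py
```

```text
t 6.60 rel 0.2233 abs 0.1884 tilt -0.0349 pitch -0.0002 dx 0.0018 area 506/569 hinge [ 0.6042 -0.2483  0.1212] yaw 7.33
t 6.65 rel 0.2252 abs 0.1902 tilt -0.0349 pitch -0.0002 dx 0.0018 area 510/570 hinge [ 0.6042 -0.2482  0.1212] yaw 7.34
t 6.70 rel 0.2248 abs 0.1898 tilt -0.0349 pitch -0.0001 dx 0.0018 area 509/570 hinge [ 0.6043 -0.2482  0.1213] yaw 7.34
state th 0.1902 w 0.0146 phi -0.0349
hold: [0.192 0.193 0.193 0.194 0.194 0.194 0.195 0.195]
rows deg [-0.2, -0.2, -0.3, -0.4, 0.0, 0.1, 0.1, 0.1, 0.1, 0.0, 2.7, 0.0, 0.0]
theta [0.194, 0.193, 0.19, 0.183, 0.167, 0.148, 0.127, 0.105, 0.079, 0.049, -0.013, -0.018, -0.019]
end [-0.0193 -0.0061 -0.    ]
```

```bash
python3 - <<'E'
s=open("plan.py").read()
a=s.index("def plan(");b=s.index("if __name__")
s=s[:a]+'''def plan(th,w,phi,N=10,quiet=3,reg=.03,ay=None):
    best=None
    def full(x): return np.r_[x,-(phi+x.sum()),np.zeros(quiet)]
    def f(x):
        r=full(x);s=sim(th,w,phi,r,ay);e=s[-quiet-1:]
        return np.r_[e[:,0]*40,e[:,1]*20,reg*r[:N+1]/.01,.3*reg*np.diff(r[:N+2])/.01]
    for k in range(4):
        x0=np.full(N,-phi/(N+1))
        if k: x0=x0+np.r_[np.full(2,-.01*k*np.sign(th)),np.full(2,.012*k*np.sign(th)),np.zeros(N)][:N]
        r=least_squares(f,x0,diff_step=3e-3,x_scale=.02)
        if best is None or r.cost<best.cost: best=r
    d=np.round(np.degrees(full(best.x)),1)
    s=sim(th,w,phi,np.radians(d),ay)
    print("rows deg",d.tolist(),"sum",d.sum());print("theta",s[:,0].round(3).tolist());print("end",s[-1].round(4))
'''+s[b:]
open("plan.py","w").write(s)
E
python3 - <<'E'
from plan import *
for N in (8,11): plan(.1895,0,-.0349,N)
E
```

```text
rows deg [-1.1, 0.0, 0.3, 0.4, 0.5, 0.6, 0.7, 0.6, -0.1, 0.0, 0.0, 0.0] sum 1.8999999999999997
theta [0.196, 0.162, 0.128, 0.095, 0.066, 0.039, 0.018, 0.007, 0.01, 0.01, 0.01, 0.01]
end [ 0.0096  0.     -0.0017]
rows deg [0.2, 0.2, 0.2, 0.2, 0.2, 0.2, 0.2, 0.2, 0.2, 0.2, 0.2, 0.0, 0.0, 0.0, 0.0] sum 2.2
theta [0.191, 0.196, 0.204, 0.217, 0.233, 0.236, 0.24, 0.243, 0.247, 0.25, 0.253, 0.253, 0.253, 0.253, 0.253]
end [0.2535 0.     0.0035]
```

```bash
python3 -m inch '[0,0,0,-1.1,0,0,0, 0,0,0,0,0,0,0, 0,0,0,0.3,0,0,0, 0,0,0,0.4,0,0,0]' >/dev/null; sed -i 's/int(sys.argv\[1\]) if len(sys.argv)>1 else 10)/n) if (n:=0) else [plan(th,w,phi,k) for k in (4,6,8)]/; s/^    plan(th,w,phi,n) if (n:=0) else /    /' plan.py; tail -2 plan.py; python3 plan.py
```

```text
print("state th %.4f w %.4f phi %.4f"%(th,w,phi));print("hold:",sim(th,w,phi,np.zeros(8))[:,0].round(3))
    [plan(th,w,phi,k) for k in (4,6,8)]
t 7.25 rel 0.1847 abs 0.1434 tilt -0.0412 pitch -0.0002 dx 0.0018 area 517/573 hinge [ 0.6042 -0.248   0.1212] yaw 7.34
t 7.30 rel 0.1798 abs 0.1381 tilt -0.0417 pitch -0.0001 dx 0.0020 area 519/575 hinge [ 0.6042 -0.2479  0.1212] yaw 7.35
t 7.35 rel 0.1753 abs 0.1334 tilt -0.0419 pitch -0.0001 dx 0.0019 area 514/577 hinge [ 0.6042 -0.2479  0.1213] yaw 7.36
state th 0.1333 w -0.1002 phi -0.0419
hold: [ 0.121  0.106  0.09   0.069  0.044  0.013 -0.026 -0.075]
rows deg [-0.9, 0.3, 1.2, 1.7, 0.1, 0.0, 0.0, 0.0] sum 2.4
theta [0.126, 0.09, 0.044, 0.003, 0.0, 0.0, 0.0, 0.0]
end [0.0003 0.     0.    ]
rows deg [-0.5, 0.2, 0.5, 0.7, 0.7, 0.8, 0.0, 0.0, 0.0, 0.0] sum 2.4
theta [0.124, 0.099, 0.069, 0.039, 0.015, -0.002, -0.002, -0.002, -0.002, -0.002]
end [-0.0025  0.      0.    ]
rows deg [-0.4, 0.1, 0.5, 0.6, 0.5, 0.5, 0.5, -0.1, 0.1, 0.0, 0.0, 0.0] sum 2.3000000000000003
theta [0.124, 0.103, 0.074, 0.047, 0.026, 0.009, -0.001, -0.002, -0.005, -0.005, -0.005, -0.005]
end [-0.005   0.     -0.0017]
```

```bash
python3 -m inch '[0,0,0,-0.5,0,0,0, 0,0,0,0.2,0,0,0, 0,0,0,0.5,0,0,0]' >/dev/null;  python3 plan.py
```

```text
t 7.78 rel 0.1031 abs 0.0655 tilt -0.0376 pitch -0.0001 dx 0.0022 area 521/618 hinge [ 0.6042 -0.2482  0.1212] yaw 7.33
t 7.83 rel 0.0930 abs 0.0549 tilt -0.0382 pitch -0.0002 dx 0.0023 area 517/625 hinge [ 0.6042 -0.2481  0.1212] yaw 7.34
t 7.88 rel 0.0816 abs 0.0432 tilt -0.0384 pitch -0.0001 dx 0.0023 area 515/632 hinge [ 0.6042 -0.248   0.1212] yaw 7.35
state th 0.0434 w -0.2225 phi -0.0384
hold: [ 0.013 -0.024 -0.07  -0.126 -0.198 -0.287 -0.288 -0.288]
rows deg [1.9, 0.8, 0.3, -0.9, 0.1, 0.0, 0.0, 0.0] sum 2.2
theta [-0.005, -0.02, -0.018, 0.001, -0.0, 0.0, 0.0, 0.0]
end [ 0.0004  0.     -0.    ]
rows deg [1.7, 0.7, 0.3, 0.4, -0.8, 0.1, -0.1, 0.0, 0.0, 0.0] sum 2.3
theta [-0.003, -0.021, -0.023, -0.02, 0.001, 0.003, 0.007, 0.007, 0.007, 0.007]
end [0.0068 0.     0.0017]
rows deg [-1.2, -1.2, 2.5, 3.4, 0.0, -0.2, -0.4, -0.7, 0.1, 0.0, 0.0, 0.0] sum 2.3000000000000003
theta [0.022, -0.024, -0.138, -0.227, -0.138, -0.076, -0.031, 0.002, 0.012, 0.02, 0.025, 0.03]
end [0.0299 0.0365 0.0017]
```

```bash
python3 -m inch '[0,0,0,1.9,0,0,0, 0,0,0,0.8,0,0,0]' >/dev/null;  python3 plan.py
```

```text
t 8.18 rel -0.0078 abs 0.0023 tilt 0.0101 pitch -0.0002 dx 0.0022 area 514/658 hinge [ 0.6042 -0.2487  0.1211] yaw 7.38
t 8.22 rel -0.0052 abs 0.0040 tilt 0.0091 pitch -0.0001 dx 0.0022 area 519/657 hinge [ 0.6043 -0.2486  0.1212] yaw 7.39
t 8.28 rel -0.0019 abs 0.0067 tilt 0.0087 pitch -0.0001 dx 0.0020 area 518/655 hinge [ 0.6043 -0.2486  0.1212] yaw 7.38
state th 0.0066 w 0.0444 phi 0.0087
hold: [0.012 0.019 0.028 0.039 0.052 0.068 0.089 0.116]
rows deg [-0.8, -0.3, 0.2, 0.5, -0.1, 0.0, 0.0, 0.0] sum -0.5000000000000001
theta [0.02, 0.018, 0.007, -0.002, -0.001, -0.001, -0.001, -0.001]
end [-0.0008  0.     -0.0001]
rows deg [-0.6, -0.3, -0.1, 0.1, 0.2, 0.3, 0.0, 0.0, 0.0, 0.0] sum -0.3999999999999999
theta [0.018, 0.019, 0.014, 0.009, 0.005, 0.004, 0.008, 0.011, 0.011, 0.011]
end [0.0114 0.     0.0017]
rows deg [-0.6, -0.3, -0.1, 0.0, 0.1, 0.1, 0.2, 0.1, 0.0, 0.0, 0.0, 0.0] sum -0.4999999999999999
theta [0.018, 0.019, 0.014, 0.01, 0.005, 0.002, 0.0, 0.002, 0.003, 0.003, 0.003, 0.003]
end [ 0.0035  0.     -0.0001]
```

```bash
python3 -m inch '[0,0,0,-0.6,0,0,0, 0,0,0,0,0,0,0]' >/dev/null;  python3 plan.py
```

```text
t 8.57 rel 0.0256 abs 0.0237 tilt -0.0020 pitch 0.0000 dx 0.0024 area 513/645 hinge [ 0.6044 -0.2492  0.1213] yaw 7.31
t 8.62 rel 0.0272 abs 0.0253 tilt -0.0019 pitch -0.0001 dx 0.0023 area 509/644 hinge [ 0.6044 -0.2492  0.1213] yaw 7.31
t 8.68 rel 0.0281 abs 0.0262 tilt -0.0019 pitch -0.0001 dx 0.0023 area 511/643 hinge [ 0.6044 -0.2491  0.1212] yaw 7.32
state th 0.0264 w 0.0255 phi -0.0019
hold: [0.029 0.029 0.029 0.029 0.029 0.029 0.029 0.029]
rows deg [-0.5, -0.4, 0.4, 0.6, 0.0, 0.0, 0.0, 0.0] sum 0.09999999999999998
theta [0.033, 0.03, 0.014, 0.0, 0.0, 0.0, 0.0, 0.0]
end [ 0.0004  0.     -0.0001]
rows deg [-0.6, -0.4, 0.5, 0.6, 0.1, 0.0, -0.2, 0.0, 0.0, 0.0] sum 8.326672684688674e-17
theta [0.034, 0.03, 0.011, -0.002, -0.001, 0.0, 0.001, -0.002, -0.002, -0.002]
end [-0.0021  0.     -0.0019]
rows deg [-0.3, -0.3, 0.1, 0.3, -0.1, -0.1, 0.2, 0.3, -0.0, 0.0, 0.0, 0.0] sum 0.10000000000000003
theta [0.031, 0.03, 0.022, 0.014, 0.013, 0.012, 0.007, 0.004, 0.007, 0.008, 0.008, 0.008]
end [ 0.0075  0.     -0.0001]
```

```bash
python3 -m inch '[0,0,0,-0.5,0,0,0, 0,0,0,-0.4,0,0,0, 0,0,0,0.4,0,0,0, 0,0,0,0.6,0,0,0, 0,0,0,0,0,0,0]' >/dev/null;  python3 plan.py
```

```text
t 9.35 rel 0.0203 abs 0.0203 tilt -0.0000 pitch -0.0001 dx 0.0022 area 516/647 hinge [ 0.6043 -0.2487  0.1212] yaw 7.36
t 9.40 rel 0.0233 abs 0.0232 tilt -0.0001 pitch -0.0000 dx 0.0022 area 510/645 hinge [ 0.6044 -0.2488  0.1213] yaw 7.36
t 9.45 rel 0.0270 abs 0.0268 tilt -0.0001 pitch 0.0000 dx 0.0021 area 510/643 hinge [ 0.6044 -0.2488  0.1213] yaw 7.35
state th 0.0267 w 0.0656 phi -0.0001
hold: [0.034 0.04  0.045 0.051 0.058 0.066 0.076 0.088]
rows deg [-0.9, -0.4, 0.6, 0.8, 0.0, 0.0, 0.0, 0.0] sum 0.09999999999999987
theta [0.042, 0.038, 0.018, 0.003, 0.005, 0.006, 0.006, 0.006]
end [0.0057 0.     0.0016]
rows deg [-0.7, -0.4, 0.1, 0.4, 0.3, 0.3, 0.0, 0.0, 0.0, 0.0] sum -1.1102230246251565e-16
theta [0.04, 0.039, 0.027, 0.012, 0.003, -0.001, 0.001, 0.001, 0.001, 0.001]
end [ 0.0005  0.     -0.0001]
rows deg [-0.7, -0.4, 0.1, 0.2, 0.2, 0.2, 0.2, 0.1, 0.0, 0.0, 0.0, 0.0] sum -0.09999999999999998
theta [0.04, 0.039, 0.027, 0.014, 0.003, -0.006, -0.012, -0.015, -0.015, -0.015, -0.015, -0.015]
end [-0.0153  0.     -0.0019]
```

```bash
sed -i 's/wn=wr+(acc)\*dt-pa\*dt/wn=wr+acc*dt/' plan.py; python3 - <<'E'
from plan import *
r=np.radians
for lab,(th,w,phi,rows,ex) in dict(a=(.1895,0,-.0349,[-1.1,0,.3,.4,0],(.1378,-.10)),b=(.1333,-.1,-.0419,[-.5,.2,.5,0],(.0493,-.222)),c=(.0434,-.2225,-.0384,[1.9,.8,0],(.0053,.044)),d=(.0066,.0444,.0087,[-.6,0,0],(.0258,.0255)),e=(.0264,.0255,-.0019,[-.5,-.4,.4,.6,0,0],(.0255,.0656))).items():
  print(lab,sim(th,w,phi,r(rows))[-1],"seen",ex)
plan(.0267,.0656,-.0001,4);plan(.0267,.0656,-.0001,6);plan(.0267,.0656,-.0001,8)
E
```

```text
a [ 0.13690736 -0.08330584 -0.04188132] seen (0.1378, -0.1)
b [ 0.05330105 -0.20047282 -0.03840934] seen (0.0493, -0.222)
c [0.01724261 0.02082885 0.00872389] seen (0.0053, 0.044)
d [ 0.00925607  0.         -0.00177198] seen (0.0258, 0.0255)
e [ 0.00987272  0.         -0.00015467] seen (0.0255, 0.0656)
rows deg [-1.3, -0.1, 0.6, 0.6, 0.2, 0.0, 0.0, 0.0] sum -1.6653345369377348e-16
theta [0.027, 0.017, 0.007, -0.001, -0.004, -0.005, -0.005, -0.005]
end [-0.0046  0.     -0.0001]
rows deg [-0.6, -0.4, 0.1, 0.3, 0.4, -0.3, 0.6, 0.0, 0.0, 0.0] sum 0.09999999999999998
theta [0.03, 0.026, 0.019, 0.013, 0.01, 0.006, 0.004, 0.005, 0.005, 0.005]
end [0.0049 0.     0.0016]
rows deg [-0.5, -0.4, 0.1, 0.2, 0.0, -0.0, -0.3, 0.3, 0.6, 0.0, 0.0, 0.0] sum 0.0
theta [0.031, 0.028, 0.022, 0.017, 0.013, 0.009, 0.003, -0.004, -0.009, -0.01, -0.01, -0.01]
end [-0.0103  0.     -0.0001]
```

```bash
cat > fit.py <<'E'
import plan
from plan import *
r=np.radians
D=[(.1895,0,-.0349,[-1.1,0,.3,.4,0],(.1378,-.10)),(.1333,-.1,-.0419,[-.5,.2,.5,0],(.0490,-.222)),(.0434,-.2225,-.0384,[1.9,.8,0],(.0056,.044)),(.0066,.0444,.0087,[-.6,0,0],(.0258,.0255)),(.0264,.0255,-.0019,[-.5,-.4,.4,.6,0,0],(.0255,.0656))]
def f(p,show=0):
    plan.FR=abs(p[0]);plan.H=p[2];plan.C=p[3];e=[]
    for k,(th,w,phi,rows,ex) in enumerate(D):
        s=sim(th,w+p[4+k],phi+p[1],r(rows))[-1]
        if show: print(s[:2],ex)
        e+=[(s[0]-ex[0])/.002,(s[1]-ex[1])/.02,p[4+k]/.015]
    return np.r_[e,(p[0]-.003)/.001,p[1]/.003,(p[2]-.021)/.03,(p[3]-.034)/.01]
best=min((least_squares(f,np.r_[a,b,.021,.034,np.zeros(5)],diff_step=1e-2,x_scale=np.r_[.001,.002,.02,.01,np.full(5,.01)]) for a in(.001,.003) for b in(0.001,.003)),key=lambda q:q.cost)
print(best.cost,best.x.round(4));f(best.x,1)
plan.sim.__defaults__
for N in (4,6,8): plan.plan(.0267,.0656,-.0001+best.x[1],N)
E
python3 fit.py
```

```text
21.909112086706333 [ 0.003   0.0017  0.021   0.034  -0.0175 -0.0258 -0.0442  0.0504  0.0237]
[ 0.13791937 -0.06942177] (0.1378, -0.1)
[ 0.04960771 -0.1976539 ] (0.049, -0.222)
[0.00898789 0.01569707] (0.0056, 0.044)
[0.02286412 0.01630153] (0.0258, 0.0255)
[0.02527081 0.01839715] (0.0255, 0.0656)Traceback (most recent call last):
  File "fit.py", line 14, in <module>
    plan.sim.__defaults__
    ^^^^^^^^
AttributeError: 'function' object has no attribute 'sim'
```

```bash
sed -i 's/phi=np.arctan2(-F\[2,1\],F\[2,2\])$/phi=np.arctan2(-F[2,1],F[2,2])+.002/' plan.py; python3 -m inch '[0,0,0,-0.9,0,0,0, 0,0,0,-0.1,0,0,0, 0,0,0,0.3,0,0,0]' >/dev/null;  python3 plan.py
```

```text
t 9.88 rel 0.0306 abs 0.0189 tilt -0.0118 pitch -0.0002 dx 0.0020 area 509/648 hinge [ 0.6043 -0.2489  0.1212] yaw 7.32
t 9.93 rel 0.0346 abs 0.0225 tilt -0.0121 pitch -0.0002 dx 0.0023 area 514/645 hinge [ 0.6043 -0.2487  0.1212] yaw 7.33
t 9.97 rel 0.0346 abs 0.0224 tilt -0.0122 pitch -0.0002 dx 0.0023 area 515/645 hinge [ 0.6043 -0.2487  0.1212] yaw 7.34
state th 0.0230 w 0.0349 phi -0.0102
hold: [0.024 0.024 0.024 0.024 0.024 0.024 0.024 0.024]
rows deg [-0.3, -0.0, 0.2, 0.4, 0.4, 0.0, 0.0, 0.0] sum 0.7000000000000002
theta [0.022, 0.017, 0.011, 0.007, 0.008, 0.01, 0.011, 0.011]
end [0.011 0.    0.002]
rows deg [-0.1, -0.1, -0.1, -0.0, 0.1, 0.3, 0.5, 0.0, 0.0, 0.0] sum 0.6
theta [0.023, 0.021, 0.018, 0.012, 0.005, -0.001, -0.005, -0.005, -0.005, -0.005]
end [-0.0048  0.      0.0002]
rows deg [-0.2, -0.1, 0.0, 0.1, 0.1, 0.2, 0.2, 0.2, 0.0, 0.0, 0.0, 0.0] sum 0.5
theta [0.023, 0.019, 0.013, 0.006, -0.002, -0.009, -0.016, -0.021, -0.025, -0.028, -0.031, -0.035]
end [-0.0346 -0.0294 -0.0015]
```

```bash
python3 -m inch '[0,0,0,0.1,0,0,0, 0,0,0,0,0,0,0]' >/dev/null;  python3 plan.py
```

```text
t 10.28 rel 0.0353 abs 0.0247 tilt -0.0105 pitch -0.0001 dx 0.0024 area 511/644 hinge [ 0.6043 -0.2487  0.1213] yaw 7.34
t 10.32 rel 0.0363 abs 0.0258 tilt -0.0105 pitch -0.0000 dx 0.0023 area 510/643 hinge [ 0.6044 -0.2487  0.1213] yaw 7.34
t 10.38 rel 0.0348 abs 0.0243 tilt -0.0106 pitch -0.0000 dx 0.0022 area 512/644 hinge [ 0.6044 -0.2487  0.1213] yaw 7.34
state th 0.0247 w -0.0047 phi -0.0086
hold: [0.025 0.025 0.025 0.025 0.025 0.025 0.025 0.025]
rows deg [-0.3, -0.1, 0.1, 0.3, 0.5, 0.0, 0.0, 0.0] sum 0.5
theta [0.021, 0.015, 0.008, 0.001, -0.002, -0.002, -0.002, -0.002]
end [-0.002   0.      0.0002]
rows deg [-0.5, 0.1, 0.2, 0.3, 0.4, 0.3, -0.3, 0.0, 0.0, 0.0] sum 0.49999999999999994
theta [0.019, 0.01, 0.001, -0.007, -0.011, -0.011, -0.012, -0.013, -0.013, -0.013]
end [-0.013   0.      0.0002]
rows deg [-0.1, -0.1, -0.2, 0.1, 0.1, 0.2, 0.2, 0.2, 0.0, 0.0, 0.0, 0.0] sum 0.4
theta [0.023, 0.021, 0.017, 0.012, 0.006, 0.001, -0.003, -0.005, -0.005, -0.005, -0.005, -0.005]
end [-0.0051  0.     -0.0016]
```

```bash
python3 -m inch '[0,0,0,-0.3,0,0,0, 0,0,0,-0.1,0,0,0, 0,0,0,0.1,0,0,0, 0,0,0,0.3,0,0,0]' >/dev/null;  python3 plan.py
```

```text
t 10.93 rel 0.0123 abs 0.0023 tilt -0.0101 pitch -0.0002 dx 0.0021 area 514/658 hinge [ 0.6043 -0.2487  0.1212] yaw 7.34
t 10.97 rel 0.0764 abs 0.0661 tilt -0.0103 pitch -0.0001 dx 0.0024 area 509/618 hinge [ 0.6043 -0.2486  0.1212] yaw 7.35
t 11.03 rel 0.0091 abs -0.0014 tilt -0.0105 pitch -0.0001 dx 0.0025 area 515/660 hinge [ 0.6043 -0.2486  0.1212] yaw 7.35
state th 0.0205 w -0.0366 phi -0.0085
hold: [0.017 0.015 0.014 0.014 0.014 0.014 0.014 0.014]
rows deg [-0.4, 0.1, 0.3, 0.4, 0.0, 0.0, 0.0, 0.0] sum 0.3999999999999999
theta [0.014, 0.006, -0.002, -0.006, -0.008, -0.008, -0.008, -0.008]
end [-0.0082  0.     -0.0015]
rows deg [-0.2, -0.0, 0.1, 0.2, 0.2, 0.3, 0.0, 0.0, 0.0, 0.0] sum 0.6000000000000001
theta [0.016, 0.011, 0.007, 0.004, 0.002, 0.005, 0.007, 0.008, 0.008, 0.008]
end [0.0081 0.     0.002 ]
rows deg [-0.1, -0.0, 0.0, 0.1, 0.1, 0.1, 0.2, 0.2, 0.0, 0.0, 0.0, 0.0] sum 0.6000000000000001
theta [0.017, 0.013, 0.01, 0.008, 0.006, 0.006, 0.008, 0.011, 0.014, 0.015, 0.015, 0.016]
end [0.0155 0.     0.002 ]
```

```bash
sed -i 's/a=np.array(\[meas() for _ in range(n)\])/a=np.array([meas() for _ in range(n)]);a=a[abs(a[:,2]-np.median(a[:,2]))<.025]/' plan.py; python3 -m inch '[0,0,0,0.5,0,0,0, 0,0,0,0,0,0,0]' >/dev/null;  python3 plan.py
```

```text
t 11.32 rel 0.0017 abs -0.0001 tilt -0.0018 pitch -0.0001 dx 0.0021 area 514/659 hinge [ 0.6043 -0.2488  0.1213] yaw 7.35
t 11.38 rel 0.0023 abs 0.0004 tilt -0.0019 pitch -0.0000 dx 0.0022 area 516/659 hinge [ 0.6043 -0.2488  0.1213] yaw 7.35
t 11.43 rel 0.0028 abs 0.0009 tilt -0.0019 pitch -0.0000 dx 0.0022 area 512/659 hinge [ 0.6044 -0.2489  0.1213] yaw 7.34
state th 0.0009 w 0.0102 phi 0.0001
hold: [0.001 0.001 0.001 0.001 0.001 0.001 0.001 0.001]
rows deg [0.2, -0.0, -0.0, -0.3, 0.2, 0.0, 0.0, 0.0] sum 0.10000000000000003
theta [0.004, 0.006, 0.007, 0.006, 0.007, 0.008, 0.009, 0.009]
end [0.0086 0.     0.0019]
rows deg [0.0, -0.0, -0.0, -0.1, 0.1, 0.0, 0.0, 0.0, 0.0, 0.0] sum 0.0
theta [0.001, 0.001, 0.001, -0.0, 0.0, 0.0, 0.0, 0.0, 0.0, 0.0]
end [0.0003 0.     0.0001]
rows deg [0.0, 0.0, 0.0, 0.0, 0.0, 0.0, -0.1, -0.3, 0.1, 0.0, 0.0, 0.0] sum -0.30000000000000004
theta [0.001, 0.001, 0.001, 0.001, 0.001, 0.001, -0.0, -0.005, -0.009, -0.013, -0.016, -0.02]
end [-0.0201 -0.0335 -0.0051]
```

Upright at 0.001 rad. I'll hold for 0.5 s and check whether friction keeps it there.

```bash
python3 -m inch '[0,0,0,0,0,0,0, 0,0,0,0,0,0,0, 0,0,0,0,0,0,0, 0,0,0,0,0,0,0]' >/dev/null;  python3 plan.py|head -4; python3 -m inch '[0,0,0,0,0,0,0, 0,0,0,0,0,0,0]' >/dev/null;  python3 m.py;  python3 -c "
from h import *
p,d,P=cloud('scene');cv2.imwrite('pics/s2.png',cv2.resize(p[80:240,180:390,::-1],(787,600)))"
```

```text
t 11.97 rel 0.0027 abs 0.0008 tilt -0.0018 pitch -0.0001 dx 0.0021 area 513/659 hinge [ 0.6044 -0.2489  0.1213] yaw 7.34
t 12.03 rel 0.0033 abs 0.0015 tilt -0.0018 pitch -0.0001 dx 0.0021 area 513/658 hinge [ 0.6044 -0.2489  0.1213] yaw 7.34
t 12.07 rel 0.0032 abs 0.0014 tilt -0.0018 pitch -0.0000 dx 0.0021 area 513/658 hinge [ 0.6044 -0.2489  0.1213] yaw 7.34
state th 0.0015 w 0.0055 phi 0.0002
t 12.38 rel 0.0032 abs 0.0014 tilt -0.0018 pitch -0.0001 dx 0.0019 area 509/658 hinge [ 0.6044 -0.2489  0.1213] yaw 7.34
```

View pics/s2.png

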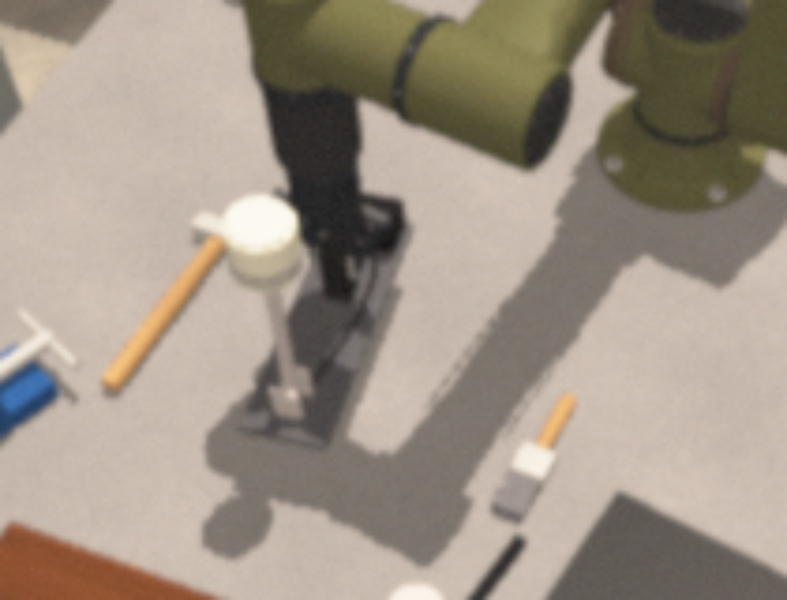

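The post stands square above the foot, with the head at (262,235) over the hinge at (290,395), and the foot clear of the bench. I'll hold a bit longer and simulate a slow carry segment.

```bash
python3 -m inch '[0,0,0,0,0,0,0, 0,0,0,0,0,0,0, 0,0,0,0,0,0,0, 0,0,0,0,0,0,0, 0,0,0,0,0,0,0, 0,0,0,0,0,0,0, 0,0,0,0,0,0,0]' >/dev/null;  python3 m.py; python3 - <<'E'
from plan import *
n=list(range(1,14));y=np.array(n+n[::-1]+[0]*6)*.0006
for tl in (0,.2,.3):
  for d in (-.0,.002):
    t=np.zeros(len(y));t[0]=tl;t[13]=-2*tl;t[26]=tl
    s=sim(.0014,0,-.0018+d,np.radians(t),y);print(tl,d,s[::3,0].round(4).tolist())
n=list(range(1,7));y=np.array(n+n[::-1]+[0]*2)*.0006;t=np.zeros(14);t[0]=.3;t[6]=-.6;t[12]=.3
print(sim(.0014,0,-.0018,np.radians(t),y)[:,0].round(4))
E
```

```text
t 13.35 rel 0.0034 abs 0.0016 tilt -0.0018 pitch -0.0001 dx 0.0020 area 510/658 hinge [ 0.6043 -0.249   0.1213] yaw 7.34
0 -0.0 [0.0003, -0.0034, -0.0098, -0.0222, -0.0471, -0.077, -0.117, -0.1921, -0.2518, -0.2518, -0.2518]
0 0.002 [0.0007, -0.0017, -0.0043, -0.0072, -0.0106, -0.0094, -0.0076, -0.0056, -0.0035, -0.002, -0.002]
0.2 -0.0 [0.0014, 0.0003, -0.0016, -0.0036, -0.0057, -0.0144, -0.0154, -0.0164, -0.0177, -0.0164, -0.0164]
0.2 0.002 [0.002, 0.0012, -0.0001, -0.0016, -0.0031, -0.0079, -0.0067, -0.0054, -0.0041, 0.0009, 0.0009]
0.3 -0.0 [0.002, 0.0013, -0.0001, -0.0016, -0.0031, -0.015, -0.0193, -0.0231, -0.0292, -0.0377, -0.055]
0.3 0.002 [0.0025, 0.0034, 0.0024, 0.0013, 0.0002, -0.0064, -0.0056, -0.0046, -0.0036, 0.0035, 0.0036]
[ 0.002   0.0023  0.0018  0.0013  0.0009  0.0004 -0.0036 -0.008  -0.0101
 -0.0109 -0.0115 -0.0121 -0.0104 -0.01  ]
```

```bash
python3 -m inch '[-0.014,0.06,0,0.1,0,0,0, -0.028,0.12,0,0.1,0,0,0, -0.042,0.18,0,0,0,0,0, -0.056,0.24,0,0,0,0,0, -0.07,0.3,0,0,0,0,0, -0.084,0.36,0,-0.1,0,0,0, -0.084,0.36,0,-0.1,0,0,0, -0.07,0.3,0,-0.1,0,0,0, -0.056,0.24,0,0,0,0,0, -0.042,0.18,0,0,0,0,0, -0.028,0.12,0,0,0,0,0, -0.014,0.06,0,0.1,0,0,0]' >/dev/null;  python3 plan.py|head -5
```

```text
t 14.90 rel 0.0090 abs 0.0074 tilt -0.0016 pitch -0.0001 dx 0.0025 area 518/642 hinge [ 0.607  -0.2232  0.1213] yaw 7.34
t 14.95 rel 0.0114 abs 0.0097 tilt -0.0017 pitch 0.0000 dx 0.0023 area 518/640 hinge [ 0.607  -0.2232  0.1213] yaw 7.34
t 15.00 rel 0.0129 abs 0.0111 tilt -0.0018 pitch -0.0001 dx 0.0025 area 521/640 hinge [ 0.6069 -0.2232  0.1213] yaw 7.34
state th 0.0112 w 0.0367 phi 0.0002
hold: [0.014 0.015 0.015 0.015 0.015 0.015 0.015 0.015]
```

```bash
python3 -m inch '[0,0,0,-0.1,0,0,0, 0,0,0,0,0,0,0]' >/dev/null;  python3 plan.py|head -5; cat >seg.py <<'E'
from plan import *
def seg(th,w,phi,tl,N=13,u=.0006):
    n=list(range(1,N+1));y=np.array(n+n[::-1]+[0]*6)*u
    t=np.zeros(len(y));
    for i,v in tl.items(): t[i-1]=v
    for d in (-.001,0,.001):
        s=sim(th,w,phi+d,np.radians(t),y);print(d,s[::3,0].round(3).tolist(),s[-1].round(4))
E
python3 - <<'E'
from seg import *
for th in (.014,.02):
  for tl in ({},{1:.1,13:-.2,26:.1},{1:.1,13:-.1,14:-.1,15:-.1,26:.2}): print(th,tl);seg(th,0,-.0015,tl)
E
```

```text
t 15.30 rel 0.0169 abs 0.0133 tilt -0.0036 pitch -0.0001 dx 0.0027 area 514/638 hinge [ 0.607  -0.2232  0.1213] yaw 7.33
t 15.35 rel 0.0162 abs 0.0126 tilt -0.0036 pitch -0.0001 dx 0.0026 area 515/639 hinge [ 0.607  -0.2232  0.1213] yaw 7.33
t 15.40 rel 0.0173 abs 0.0137 tilt -0.0036 pitch -0.0000 dx 0.0027 area 516/638 hinge [ 0.607  -0.2232  0.1213] yaw 7.33
state th 0.0134 w 0.0042 phi -0.0016
hold: [0.013 0.013 0.013 0.013 0.013 0.013 0.013 0.013]
0.014 {}
-0.001 [0.013, 0.011, 0.008, 0.006, 0.002, 0.003, 0.005, 0.007, 0.009, 0.011, 0.011] [ 0.011   0.     -0.0025]
0 [0.013, 0.011, 0.009, 0.007, 0.005, 0.006, 0.008, 0.011, 0.014, 0.016, 0.016] [ 0.0165  0.     -0.0015]
0.001 [0.013, 0.012, 0.01, 0.008, 0.006, 0.008, 0.011, 0.016, 0.023, 0.037, 0.049] [ 0.0538  0.046  -0.0005]
0.014 {1: 0.1, 13: -0.2, 26: 0.1}
-0.001 [0.014, 0.013, 0.011, 0.009, 0.004, 0.003, 0.005, 0.006, 0.008, 0.011, 0.011] [ 0.0114  0.     -0.0025]
0 [0.014, 0.013, 0.012, 0.01, 0.006, 0.005, 0.007, 0.008, 0.01, 0.015, 0.015] [ 0.0148  0.     -0.0015]
0.001 [0.014, 0.014, 0.012, 0.011, 0.006, 0.006, 0.009, 0.01
[... 789 characters left out ...]
.1}
-0.001 [0.02, 0.019, 0.018, 0.016, 0.012, 0.011, 0.013, 0.015, 0.017, 0.022, 0.022] [ 0.0221  0.     -0.0025]
0 [0.02, 0.02, 0.018, 0.017, 0.013, 0.013, 0.015, 0.018, 0.021, 0.027, 0.027] [ 0.027   0.     -0.0015]
0.001 [0.021, 0.02, 0.019, 0.018, 0.013, 0.014, 0.017, 0.021, 0.026, 0.038, 0.05] [ 0.0552  0.0483 -0.0005]
0.02 {1: 0.1, 13: -0.1, 14: -0.1, 15: -0.1, 26: 0.2}
-0.001 [0.02, 0.019, 0.018, 0.016, 0.014, 0.011, 0.012, 0.014, 0.015, 0.023, 0.023] [ 0.0234  0.     -0.0025]
0 [0.02, 0.02, 0.018, 0.017, 0.014, 0.012, 0.013, 0.015, 0.017, 0.027, 0.027] [ 0.0274  0.     -0.0015]
0.001 [0.021, 0.02, 0.019, 0.018, 0.015, 0.012, 0.014, 0.017, 0.019, 0.03, 0.036] [ 0.0385  0.0183 -0.0005]
```

```bash
python3 -m inch '[-0.014,0.06,0,0,0,0,0, -0.028,0.12,0,0,0,0,0, -0.042,0.18,0,0,0,0,0, -0.056,0.24,0,0,0,0,0, -0.07,0.3,0,0,0,0,0, -0.084,0.36,0,0,0,0,0, -0.098,0.42,0,0,0,0,0, -0.112,0.48,0,0,0,0,0, -0.126,0.54,0,0,0,0,0, -0.14,0.6,0,0,0,0,0, -0.154,0.66,0,0,0,0,0, -0.168,0.72,0,0,0,0,0]' >/dev/null; python3 -m inch '[-0.182,0.78,0,-0.1,0,0,0, -0.182,0.78,0,-0.1,0,0,0, -0.168,0.72,0,0,0,0,0, -0.154,0.66,0,0,0,0,0, -0.14,0.6,0,0,0,0,0, -0.126,0.54,0,0,0,0,0, -0.112,0.48,0,0,0,0,0, -0.098,0.42,0,0,0,0,0, -0.084,0.36,0,0,0,0,0, -0.07,0.3,0,0,0,0,0, -0.056,0.24,0,0,0,0,0, -0.042,0.18,0,0,0,0,0]' >/dev/null; python3 -m inch '[-0.028,0.12,0,0,0,0,0, -0.014,0.06,0,0.1,0,0,0]' >/dev/null; python3 plan.py
```

```text
t 18.70 rel 0.0261 abs 0.0209 tilt -0.0052 pitch -0.0000 dx 0.0020 area 515/587 hinge [ 0.6183 -0.1115  0.1218] yaw 7.34
t 18.75 rel 0.0276 abs 0.0223 tilt -0.0052 pitch -0.0001 dx 0.0022 area 513/586 hinge [ 0.6183 -0.1115  0.1218] yaw 7.34
t 18.80 rel 0.0287 abs 0.0235 tilt -0.0052 pitch -0.0001 dx 0.0024 area 510/586 hinge [ 0.6183 -0.1116  0.1218] yaw 7.34
state th 0.0235 w 0.0259 phi -0.0032
hold: [0.025 0.025 0.025 0.025 0.025 0.025 0.025 0.025]
rows deg [-0.7, -0.1, 0.4, 0.7, 0.0, 0.0, 0.0, 0.0] sum 0.30000000000000016
theta [0.021, 0.014, 0.007, 0.004, 0.004, 0.004, 0.004, 0.004]
end [0.0043 0.     0.002 ]
rows deg [-0.5, -0.5, 0.6, 0.6, -0.0, 0.3, -0.3, 0.0, 0.0, 0.0] sum 0.19999999999999996
theta [0.022, 0.014, 0.005, -0.0, -0.001, 0.002, 0.005, 0.005, 0.005, 0.005]
end [0.0047 0.     0.0003]
rows deg [-0.2, -0.3, -0.1, 0.0, 0.1, 0.2, 0.2, 0.2, 0.0, 0.0, 0.0, 0.0] sum 0.10000000000000009
theta [0.024, 0.02, 0.015, 0.009, 0.002, -0.005, -0.01, -0.014, -0.016, -0.016, -0.016, -0.016]
end [-0.0165  0.     -0.0015]
```

```bash
python3 -m inch '[0,0,0,-0.5,0,0,0, 0,0,0,-0.1,0,0,0, 0,0,0,0.2,0,0,0, 0,0,0,0.4,0,0,0, 0,0,0,0.1,0,0,0]' >/dev/null;  python3 plan.py
```

```text
t 19.48 rel 0.0032 abs -0.0001 tilt -0.0034 pitch -0.0001 dx 0.0023 area 510/597 hinge [ 0.6182 -0.1114  0.1218] yaw 7.35
t 19.52 rel 0.0044 abs 0.0009 tilt -0.0035 pitch -0.0001 dx 0.0023 area 508/596 hinge [ 0.6183 -0.1115  0.1218] yaw 7.35
t 19.57 rel 0.0031 abs -0.0004 tilt -0.0036 pitch -0.0000 dx 0.0022 area 506/597 hinge [ 0.6183 -0.1115  0.1218] yaw 7.35
state th -0.0000 w -0.0032 phi -0.0016
hold: [-0. -0. -0. -0. -0. -0. -0. -0.]
rows deg [-0.1, 0.1, 0.0, 0.0, 0.0, 0.0, 0.0, 0.0] sum 0.0
theta [-0.002, -0.002, -0.002, -0.002, -0.002, -0.002, -0.002, -0.002]
end [-0.0017  0.     -0.0016]
rows deg [0.0, 0.0, 0.0, -0.0, -0.1, 0.1, 0.0, 0.0, 0.0, 0.0] sum 0.0
theta [-0.0, -0.0, -0.0, -0.0, -0.002, -0.002, -0.002, -0.002, -0.002, -0.002]
end [-0.0016  0.     -0.0016]
rows deg [0.0, 0.0, -0.1, -0.1, -0.1, 0.1, 0.1, 0.3, -0.2, 0.0, 0.0, 0.0] sum 0.0
theta [-0.0, -0.0, -0.002, -0.003, -0.005, -0.007, -0.008, -0.007, -0.007, -0.008, -0.008, -0.008]
end [-0.0082  0.     -0.0016]
```

```bash
python3 -m inch '[-0.014,0.06,0,0.1,0,0,0, -0.028,0.12,0,0,0,0,0, -0.042,0.18,0,0,0,0,0, -0.056,0.24,0,0,0,0,0, -0.07,0.3,0,0,0,0,0, -0.084,0.36,0,0,0,0,0, -0.098,0.42,0,0,0,0,0, -0.112,0.48,0,0,0,0,0, -0.126,0.54,0,0,0,0,0, -0.14,0.6,0,0,0,0,0, -0.154,0.66,0,0,0,0,0, -0.168,0.72,0,0,0,0,0]' >/dev/null; python3 -m inch '[-0.182,0.78,0,-0.1,0,0,0, -0.182,0.78,0,-0.1,0,0,0, -0.168,0.72,0,-0.1,0,0,0, -0.154,0.66,0,0,0,0,0, -0.14,0.6,0,0,0,0,0, -0.126,0.54,0,0,0,0,0, -0.112,0.48,0,0,0,0,0, -0.098,0.42,0,0,0,0,0, -0.084,0.36,0,0,0,0,0, -0.07,0.3,0,0,0,0,0, -0.056,0.24,0,0,0,0,0, -0.042,0.18,0,0,0,0,0]' >/dev/null; python3 -m inch '[-0.028,0.12,0,0.1,0,0,0, -0.014,0.06,0,0.1,0,0,0]' >/dev/null; python3 plan.py
```

```text
t 22.88 rel -0.0067 abs -0.0101 tilt -0.0034 pitch -0.0001 dx 0.0026 area 509/581 hinge [0.6296 0.     0.1222] yaw 7.34
t 22.93 rel -0.0057 abs -0.0092 tilt -0.0035 pitch -0.0001 dx 0.0025 area 511/581 hinge [ 0.6296 -0.      0.1223] yaw 7.34
t 22.98 rel -0.0047 abs -0.0082 tilt -0.0035 pitch -0.0001 dx 0.0025 area 512/580 hinge [ 0.6296 -0.      0.1222] yaw 7.34
state th -0.0082 w 0.0191 phi -0.0015
hold: [-0.008 -0.008 -0.008 -0.008 -0.008 -0.008 -0.008 -0.008]
rows deg [0.3, 0.0, -0.1, -0.1, -0.0, 0.0, 0.0, 0.0] sum 0.09999999999999998
theta [-0.004, -0.001, -0.0, -0.002, -0.002, -0.002, -0.002, -0.002]
end [-0.0021  0.      0.0002]
rows deg [0.3, -0.1, -0.2, -0.1, 0.0, 0.3, -0.2, 0.0, 0.0, 0.0] sum -8.326672684688674e-17
theta [-0.004, -0.001, -0.003, -0.005, -0.006, -0.004, -0.004, -0.005, -0.005, -0.005]
end [-0.0047  0.     -0.0015]
rows deg [0.2, 0.2, 0.1, -0.0, -0.1, -0.1, -0.1, -0.3, 0.1, 0.0, 0.0, 0.0] sum -8.326672684688674e-17
theta [-0.005, -0.002, 0.002, 0.005, 0.007, 0.009, 0.01, 0.008, 0.006, 0.006, 0.006, 0.006]
end [ 0.0062  0.     -0.0015]
```

```bash
python3 -m inch '[-0.014,0.06,0,0.2,0,0,0, -0.026,0.12,0,0,0,0,0, -0.039,0.18,0,0,0,0,0, -0.052,0.24,0,0,0,0,0, -0.065,0.3,0,0,0,0,0, -0.078,0.36,0,0,0,0,0, -0.092,0.42,0,0,0,0,0, -0.105,0.48,0,0,0,0,0, -0.118,0.54,0,0,0,0,0, -0.131,0.6,0,0,0,0,0, -0.144,0.66,0,0,0,0,0, -0.157,0.72,0,0,0,0,0]' >/dev/null; python3 -m inch '[-0.17,0.78,0,-0.1,0,0,0, -0.17,0.78,0,-0.1,0,0,0, -0.157,0.72,0,-0.1,0,0,0, -0.144,0.66,0,0,0,0,0, -0.131,0.6,0,0,0,0,0, -0.118,0.54,0,0,0,0,0, -0.105,0.48,0,0,0,0,0, -0.092,0.42,0,0,0,0,0, -0.078,0.36,0,0,0,0,0, -0.065,0.3,0,0,0,0,0, -0.052,0.24,0,0,0,0,0, -0.039,0.18,0,0,0,0,0]' >/dev/null; python3 -m inch '[-0.026,0.12,0,0.1,0,0,0, -0.014,0.06,0,0,0,0,0]' >/dev/null; python3 plan.py
```

```text
t 26.27 rel -0.0273 abs -0.0309 tilt -0.0036 pitch -0.0000 dx 0.0030 area 497/599 hinge [0.6393 0.1114 0.1225] yaw 7.34
t 26.32 rel -0.0273 abs -0.0308 tilt -0.0035 pitch -0.0001 dx 0.0031 area 494/599 hinge [0.6393 0.1113 0.1225] yaw 7.34
t 26.38 rel 0.0290 abs 0.0254 tilt -0.0036 pitch 0.0000 dx 0.0062 area 494/623 hinge [0.6393 0.1113 0.1226] yaw 7.34
state th -0.0308 w 0.0017 phi -0.0016
hold: [-0.031 -0.033 -0.036 -0.039 -0.044 -0.05  -0.057 -0.067]
rows deg [1.6, -0.8, -1.1, 0.5, -0.1, 0.0, 0.0, 0.0] sum 0.09999999999999995
theta [-0.022, -0.011, -0.006, -0.004, -0.003, -0.003, -0.003, -0.003]
end [-0.0026  0.      0.0002]
rows deg [0.7, 0.3, -0.0, -0.3, -0.4, 0.3, -0.5, 0.0, 0.0, 0.0] sum 0.09999999999999987
theta [-0.027, -0.021, -0.014, -0.006, -0.002, 0.003, 0.006, 0.006, 0.006, 0.006]
end [0.0061 0.     0.0002]
rows deg [0.3, 0.5, 0.1, -0.1, -0.3, -0.3, -0.0, 0.3, -0.3, 0.0, 0.0, 0.0] sum 0.2
theta [-0.03, -0.024, -0.017, -0.01, -0.004, -0.002, -0.002, 0.002, 0.005, 0.005, 0.005, 0.005]
end [0.0054 0.     0.0019]
```

```bash
python3 -m inch '[0,0,0,0.6,0,0,0, 0,0,0,0.2,0,0,0, 0,0,0,0,0,0,0, 0,0,0,-0.2,0,0,0, 0,0,0,-0.4,0,0,0]' >/dev/null;  python3 plan.py
```

```text
t 27.05 rel -0.0260 abs -0.0269 tilt -0.0009 pitch -0.0000 dx 0.0031 area 497/601 hinge [0.6393 0.1112 0.1226] yaw 7.33
t 27.10 rel -0.0272 abs -0.0277 tilt -0.0005 pitch 0.0001 dx 0.0031 area 496/600 hinge [0.6394 0.1111 0.1227] yaw 7.32
t 27.15 rel -0.0304 abs -0.0306 tilt -0.0002 pitch 0.0001 dx 0.0028 area 494/599 hinge [0.6394 0.1111 0.1226] yaw 7.32
state th -0.0303 w -0.0374 phi 0.0018
hold: [-0.034 -0.037 -0.039 -0.04  -0.042 -0.044 -0.047 -0.05 ]
rows deg [1.1, 0.2, -0.6, -0.6, -0.1, 0.0, 0.0, 0.0] sum 8.326672684688674e-17
theta [-0.028, -0.018, -0.006, 0.002, 0.006, 0.008, 0.008, 0.008]
end [0.0083 0.     0.0018]
rows deg [0.7, 0.2, -0.1, -0.3, -0.4, 0.3, -0.6, 0.0, 0.0, 0.0] sum -0.20000000000000007
theta [-0.03, -0.025, -0.019, -0.014, -0.011, -0.008, -0.007, -0.007, -0.007, -0.007]
end [-0.0074  0.     -0.0017]
rows deg [0.5, 0.4, 0.1, -0.1, -0.2, -0.3, -0.4, -0.3, 0.4, 0.0, 0.0, 0.0] sum 0.10000000000000009
theta [-0.031, -0.026, -0.017, -0.007, 0.004, 0.016, 0.025, 0.03, 0.037, 0.044, 0.054, 0.065]
end [0.0652 0.1009 0.0035]
```

```bash
python3 -m inch '[0,0,0,1.0,0,0,0, 0,0,0,0.2,0,0,0, 0,0,0,-0.4,0,0,0]' >/dev/null;  python3 plan.py
```

```text
t 27.57 rel -0.0270 abs -0.0139 tilt 0.0132 pitch -0.0002 dx 0.0033 area 495/605 hinge [0.6393 0.1112 0.1225] yaw 7.36
t 27.62 rel -0.0219 abs -0.0085 tilt 0.0135 pitch -0.0000 dx 0.0033 area 501/607 hinge [0.6394 0.111  0.1226] yaw 7.34
t 27.68 rel -0.0172 abs -0.0035 tilt 0.0137 pitch 0.0001 dx 0.0032 area 499/609 hinge [0.6394 0.1109 0.1226] yaw 7.33
state th -0.0034 w 0.1034 phi 0.0157
hold: [0.01  0.026 0.045 0.069 0.099 0.136 0.182 0.24 ]
rows deg [-1.0, -0.4, 0.1, 0.5, 0.0, 0.0, 0.0, 0.0] sum -0.7999999999999999
theta [0.005, 0.005, 0.002, 0.003, 0.005, 0.005, 0.005, 0.005]
end [0.0046 0.     0.0017]
rows deg [-0.7, -0.4, -0.3, 0.0, 0.3, 0.2, 0.0, 0.0, 0.0, 0.0] sum -0.9000000000000001
theta [0.006, 0.011, 0.009, 0.004, 0.002, 0.003, 0.004, 0.004, 0.004, 0.004]
end [ 0.0036  0.     -0.    ]
rows deg [-0.7, -0.4, -0.2, -0.1, 0.0, 0.1, 0.2, 0.2, 0.0, 0.0, 0.0, 0.0] sum -0.9000000000000001
theta [0.006, 0.011, 0.009, 0.006, 0.004, 0.001, 0.0, 0.002, 0.003, 0.003, 0.003, 0.003]
end [ 0.0027  0.     -0.    ]
```

```bash
python3 -m inch '[0,0,0,-1.0,0,0,0, 0,0,0,-0.2,0,0,0, 0,0,0,0.2,0,0,0]' >/dev/null;  python3 plan.py
```

```text
t 28.10 rel 0.0067 abs 0.0034 tilt -0.0032 pitch 0.0000 dx 0.0034 area 496/612 hinge [0.6394 0.1111 0.1226] yaw 7.32
t 28.15 rel 0.0065 abs 0.0032 tilt -0.0033 pitch -0.0001 dx 0.0034 area 495/612 hinge [0.6393 0.1112 0.1225] yaw 7.33
t 28.20 rel 0.0060 abs 0.0026 tilt -0.0034 pitch -0.0002 dx 0.0035 area 494/612 hinge [0.6393 0.1113 0.1225] yaw 7.34
state th 0.0026 w -0.0087 phi -0.0014
hold: [0.002 0.002 0.002 0.002 0.002 0.002 0.002 0.002]
rows deg [0.5, -0.3, -0.6, -0.1, 0.7, 0.0, 0.0, 0.0] sum 0.2
theta [0.006, 0.01, 0.01, 0.005, 0.005, 0.006, 0.006, 0.006]
end [0.0058 0.     0.0021]
rows deg [0.1, -0.3, 0.2, 0.1, -0.0, -0.3, 0.2, 0.0, 0.0, 0.0] sum 8.326672684688674e-17
theta [0.003, 0.002, -0.0, 0.001, 0.001, -0.002, -0.005, -0.005, -0.005, -0.005]
end [-0.0051  0.     -0.0014]
rows deg [-0.0, -0.2, 0.4, 0.3, -0.1, -0.0, -0.1, -0.3, 0.2, 0.0, 0.0, 0.0] sum 0.19999999999999996
theta [0.002, -0.0, -0.0, 0.004, 0.009, 0.013, 0.016, 0.017, 0.02, 0.023, 0.026, 0.029]
end [0.0285 0.0234 0.0021]
```

```bash
python3 -m inch '[-0.013,0.06,0,0.1,0,0,0, -0.026,0.12,0,0.1,0,0,0, -0.039,0.18,0,0,0,0,0, -0.052,0.24,0,0,0,0,0, -0.065,0.3,0,0,0,0,0, -0.077,0.36,0,0,0,0,0, -0.09,0.42,0,0,0,0,0, -0.103,0.48,0,0,0,0,0, -0.116,0.54,0,0,0,0,0, -0.129,0.6,0,0,0,0,0, -0.142,0.66,0,-0.1,0,0,0, -0.142,0.66,0,-0.1,0,0,0]' >/dev/null; python3 -m inch '[-0.129,0.6,0,0,0,0,0, -0.116,0.54,0,0,0,0,0, -0.103,0.48,0,0,0,0,0, -0.09,0.42,0,-0.1,0,0,0, -0.077,0.36,0,0,0,0,0, -0.065,0.3,0,0,0,0,0, -0.052,0.24,0,0,0,0,0, -0.039,0.18,0,0,0,0,0, -0.026,0.12,0,0,0,0,0, -0.013,0.06,0,0.1,0,0,0]' >/dev/null; python3 plan.py
```

```text
t 31.00 rel 0.0043 abs 0.0009 tilt -0.0034 pitch -0.0001 dx 0.0035 area 489/644 hinge [0.6461 0.1921 0.1227] yaw 7.34
t 31.05 rel 0.0046 abs 0.0011 tilt -0.0034 pitch -0.0001 dx 0.0037 area 490/644 hinge [0.6461 0.1921 0.1227] yaw 7.34
t 31.10 rel 0.0055 abs 0.0020 tilt -0.0035 pitch -0.0001 dx 0.0037 area 490/644 hinge [0.6461 0.192  0.1227] yaw 7.34
state th 0.0019 w 0.0111 phi -0.0015
hold: [0.002 0.002 0.002 0.002 0.002 0.002 0.002 0.002]
rows deg [0.1, 0.1, -0.0, -0.3, 0.2, 0.0, 0.0, 0.0] sum 0.10000000000000003
theta [0.004, 0.005, 0.006, 0.003, 0.002, 0.002, 0.002, 0.002]
end [0.0021 0.     0.0002]
rows deg [-0.2, -0.0, 0.1, 0.1, 0.1, 0.1, 0.0, 0.0, 0.0, 0.0] sum 0.2
theta [0.0, -0.002, -0.003, -0.003, -0.001, 0.001, 0.001, 0.001, 0.001, 0.001]
end [0.0015 0.     0.002 ]
rows deg [-0.2, -0.1, 0.0, 0.1, 0.1, 0.1, 0.1, 0.0, 0.0, 0.0, 0.0, 0.0] sum 0.1
theta [0.0, -0.003, -0.006, -0.008, -0.01, -0.01, -0.009, -0.009, -0.009, -0.009, -0.009, -0.009]
end [-0.0088  0.      0.0002]
```

```bash
python3 -m inch '[0,0,0,0,0,0,0, 0,0,0,0,0,0,0, 0,0,0,0,0,0,0, 0,0,0,0,0,0,0]' >/dev/null; python3 m.py; python3 m.py;  python3 -c "
from h import *
p,d,P=cloud('scene');cv2.imwrite('pics/s3.png',cv2.resize(p[120:300,260:470,::-1],(700,600)))"
```

```text
t 31.65 rel 0.0051 abs 0.0015 tilt -0.0036 pitch -0.0000 dx 0.0037 area 489/644 hinge [0.6461 0.192  0.1227] yaw 7.34
t 31.70 rel 0.0055 abs 0.0019 tilt -0.0036 pitch -0.0001 dx 0.0037 area 487/644 hinge [0.6461 0.192  0.1227] yaw 7.34
```

View pics/s3.png

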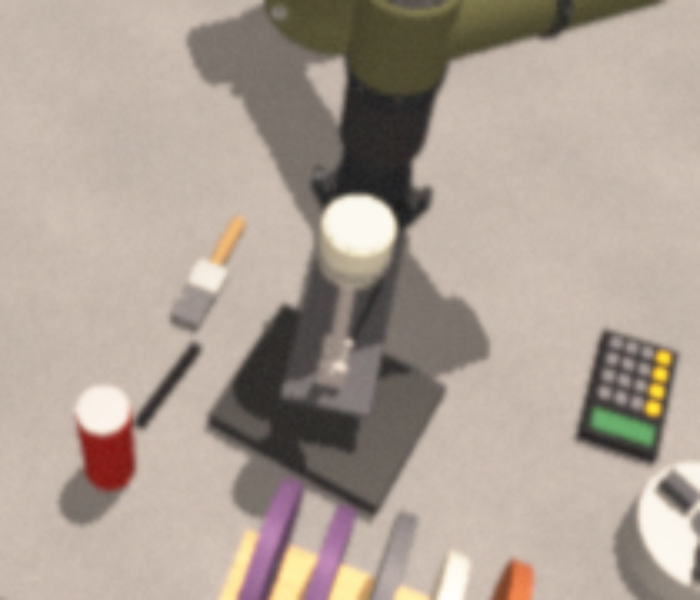

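The post is upright, with the head at (357,238) above the hinge at (335,365), over the plate and hovering. It is locked by friction. I'll hold past 6 s with checks.

```bash
python3 -m inch '[0,0,0,0,0,0,0, 0,0,0,0,0,0,0, 0,0,0,0,0,0,0, 0,0,0,0,0,0,0, 0,0,0,0,0,0,0, 0,0,0,0,0,0,0, 0,0,0,0,0,0,0, 0,0,0,0,0,0,0, 0,0,0,0,0,0,0, 0,0,0,0,0,0,0, 0,0,0,0,0,0,0, 0,0,0,0,0,0,0]' >/dev/null; python3 m.py; python3 -m inch '[0,0,0,0,0,0,0, 0,0,0,0,0,0,0, 0,0,0,0,0,0,0, 0,0,0,0,0,0,0, 0,0,0,0,0,0,0, 0,0,0,0,0,0,0, 0,0,0,0,0,0,0, 0,0,0,0,0,0,0, 0,0,0,0,0,0,0, 0,0,0,0,0,0,0, 0,0,0,0,0,0,0, 0,0,0,0,0,0,0]' >/dev/null; python3 m.py
```

```text
t 33.30 rel 0.0048 abs 0.0013 tilt -0.0036 pitch -0.0000 dx 0.0036 area 489/644 hinge [0.6461 0.192  0.1227] yaw 7.34
t 34.85 rel 0.0049 abs 0.0013 tilt -0.0036 pitch -0.0000 dx 0.0037 area 489/644 hinge [0.6461 0.192  0.1227] yaw 7.34
```

```bash
python3 -m inch '[0,0,0,0,0,0,0, 0,0,0,0,0,0,0, 0,0,0,0,0,0,0, 0,0,0,0,0,0,0, 0,0,0,0,0,0,0, 0,0,0,0,0,0,0, 0,0,0,0,0,0,0, 0,0,0,0,0,0,0, 0,0,0,0,0,0,0, 0,0,0,0,0,0,0, 0,0,0,0,0,0,0, 0,0,0,0,0,0,0]' >/dev/null; python3 m.py; python3 -m inch '[0,0,0,0,0,0,0, 0,0,0,0,0,0,0, 0,0,0,0,0,0,0, 0,0,0,0,0,0,0, 0,0,0,0,0,0,0, 0,0,0,0,0,0,0, 0,0,0,0,0,0,0, 0,0,0,0,0,0,0, 0,0,0,0,0,0,0, 0,0,0,0,0,0,0, 0,0,0,0,0,0,0, 0,0,0,0,0,0,0]' >/dev/null; python3 m.py;  python3 -m inch '[0,0,0,0,0,0,0, 0,0,0,0,0,0,0, 0,0,0,0,0,0,0, 0,0,0,0,0,0,0]' >/dev/null; python3 m.py; python3 -c "
from cell import *
print(hand_in())"
```

```text
t 36.40 rel 0.0046 abs 0.0011 tilt -0.0036 pitch -0.0001 dx 0.0037 area 487/644 hinge [0.6461 0.192  0.1227] yaw 7.34
t 37.95 rel 0.0052 abs 0.0016 tilt -0.0036 pitch -0.0001 dx 0.0037 area 486/644 hinge [0.6461 0.192  0.1227] yaw 7.33
t 38.50 rel 0.0038 abs 0.0003 tilt -0.0036 pitch -0.0001 dx 0.0035 area 490/643 hinge [0.6461 0.1921 0.1227] yaw 7.34
the job is handed in; nothing more can be done
None
```

The job is handed in at t = 38.5 s of the 72 s allowed: the lamp hovers about 5 cm above the middle of the granite plate, post within about 0.002 rad of upright, foot level to 0.004 rad, held steady there for about 7.5 s and still gripped.

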